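Let the dowel pins out of the hopper into the pan and ease the lid down

ROBOT

A 6-joint arm with a two-finger parallel gripper is mounted at the origin on a cart in front of the work surface, level with it; the furniture and walls round the work are solid. World frame = base frame: x ahead of the robot, y to its left, z up, the work surface at z = 0. Lengths are in m, angles in rad, forces in N, time in s.
With the tool pointing down it reaches from about 0.225 to 0.875 m from the base axis. Payload 3.4 kg.
Tool frame: the origin (TCP) lies between the finger pads; the fingertips stand 11 mm ahead of it and the grasp point (between the pads) lies 8 mm behind it; z points along the fingers, y is the line along which they close (so a half turn about z gives the same grasp; the last joint's range is limited). The gripper opens to 85 mm and grips with 20 to 120 N. Pads are 22 mm wide; open, the fingers measure 114 mm over their backs; the gripper's body (76 mm by 85 mm) begins 54 mm behind the grasp point. The pads swing forward as they close: fully open they stand 13 mm farther back than shut.
Start: joints at [-1.277, 0.276, 1.505, -0, 1.361, -0.121], TCP at [0.232, -0.526, 0.242] pointing down, gripper open.
Joint ranges: [-2.89, 2.89], [-0.75, 2.08], [0.22, 2.7], [-1.18, 4.32], [0.11, 2.71], [-2.7, 2.7]. Speed limits (rad/s): [2.57, 2.57, 3.14, 3.14, 3.14, 3.14].

INTERFACE

Orientations are given as a unit quaternion [w, x, y, z].
In Python, from rig import sensors, eyes, manip gives the robot as it stands.
- The arm moves only by the tool drive_tool, never from a script. Its argument "deltas" is a list of rows, each an object with "linear": the shift along the world's x, y, z in mm, a list of three; "twist": the turn about the world's z in degrees; "claw": the opening, from 0 (shut) to 1 (fully open). In form: [{"linear": [tx, ty, tz], "twist": twist, "claw": claw}, ...]. A call has 1 to 12 rows; each row is the pose to reach, as a shift and turn from the pose commanded when the call began; what a row does not reach only later rows make up. A row lasts 1/12 s, in which the tool goes at most 41.7 mm and 7.16 degrees, less where a joint would pass 70% of its speed; a pose out of reach is approached as far as the arm can. A call with a gripper value outside its range is refused whole. The fingers move at their own pace and stop on an object; "squeeze" is the grip in N (left out, the last holds). Time passes only in rows, so rows that repeat a pose let the fingers close. It gives the time, the measured TCP pose, the force, the opening and the grip force at its end, in the units of the state.
- sensors.get_state(): the state, without advancing time (a new reading comes with each control period).
- eyes.get_image(name): name is "scene" or "top"; returns the picture (400x640x3 uint8, red, green, blue); there is no depth.
- eyes.camera_model(name): a dict with "intrinsics" (3x3 intrinsics, pixels), "R" (3x3) and "t" (3): a world point X has camera coordinates R X + t. Camera axes: x right, y down, z forward; pixel columns grow to the right and rows downward; lengths in m; the calibration is good to about 2 mm. A picture is of the moment at which its call begins. camera_model takes no time and is no camera call.
- manip.sign_off(): hands the job in; it is judged then, once.
The state is a dict: "clock": time; "qpos": joint angles; "qd": joint speeds; "effort": joint torques, N m; "position": TCP position; "ee_rot": TCP orientation; "contact_force": force on the tool from outside, world axes, zero at the start; "moment": the same for the moment, N m; "width": finger opening in m; "gripper_force": force on a finger pad.
Only numpy, scipy, OpenCV 4.12 (cv2) and the standard library are available. Lean on these libraries where they do the work, as an engineer would, in place of code of your own. Each camera call takes 0.05 s, during which the arm holds its last target. There are 200 camera calls.

TASK

Push the empty pan along the bench, without lifting it, until it stands against the foot of the pin hopper under its outlet. Then press the hopper's lever right down, so that the lid lifts and all three pins roll out into the pan, and ease the lever back up so that the lid comes down gently instead of slamming shut. Nothing is picked up: do not touch the lid or the pins, and leave the other things on the bench where they stand.

Things in the scene. Friction and masses are not known exactly. Their poses are not given: they have to be found in the camera images.
- hopper: Pin hopper, a grey sheet-steel box bolted to the bench: 76 mm wide (its x), y = -85 to +75 mm, walls up to z = 138 mm, base plate 130 mm wide. Origin: on the bench under its middle; x points away from the robot, y towards its outlet (to the robot's left), z up. Lever and linkage are on its -x side; the lever reaches out past its -y end.
- hopper_foot (a point): Middle of the foot's flat front, against which the pan is pushed: at (0, 30, 15) mm in the hopper's frame. The front reaches from the bench up to z = 36 mm; above it the chute overhangs.
- hopper_outlet (a point): Lip of the chute, at (0, 72, 45) mm in the hopper's frame. The chute is 70 mm wide inside and slopes down 20 degrees towards +y. A pan 30 mm high slides in under the lip.
- lever_top (a point): Middle of the upper face of the black pad at the lever's free end; moves with the lever. Pad 40 mm (hopper x) by 50 mm, 140 mm from the lever's axis. Shut: (-50, -190, 186) mm in the hopper's frame, sloping up outwards at 0.3 rad; pressed right down: about (-50, -196, 96), sloping down outwards at 0.35 rad. It pushes up with about 1.5 N shut and 3.5 N when down; let go, the lid slams.
- lever: The steel lever with its black pad. Its origin is not on the pad but on its axis, which runs along hopper x at y = -60, z = 131 mm.
- lever_angle (a joint): Angle of the lever: 0 up (lid shut), grows as its pad is pressed down, 0.65 rad at its stop.
- lid_angle (a joint): Angle of the outlet lid, tied to the lever by a rod and equal to its angle: 0 shut, 0.65 rad lifted right up (its lower edge then about 45 mm above the lip). The pins can pass from about 0.3 rad.
- lid: The outlet lid, a bright sheet-metal plate 80 mm wide, 112 mm long, that leans over the outlet at the hopper's +y end and hinges on its upper edge (origin on the hinge at y = 24, z = 131 mm of the hopper). Its lower edge swings out to y = 125 mm at most, above the pan.
- pan: Loose sheet-steel pan, open above, 150 mm (its x) by 120 mm (its y), 30 mm high, walls and floor 3 mm, 0.35 to 0.6 kg. Origin: centre of its underside. It starts on the hopper's +y side, 55 to 100 mm short of the foot, up to 25 mm off its middle and up to 0.2 rad askew. When its long -y wall stands flush against the foot its origin is at y = 90 mm in the hopper's frame.
- pin_0: Ground steel dowel pin, 22 mm thick, 62 mm long along its x, 0.15 to 0.23 kg, origin at its centre. It starts lying across the chute behind the lid (lowest, against the lid).
- pin_1: Ground steel dowel pin, 22 mm thick, 62 mm long along its x, 0.15 to 0.23 kg, origin at its centre. It starts lying across the chute behind the lid (second).
- pin_2: Ground steel dowel pin, 22 mm thick, 62 mm long along its x, 0.15 to 0.23 kg, origin at its centre. It starts lying across the chute behind the lid (uppermost).
- glue_bottle: Bystander: small glue bottle, 30 mm wide, 96 mm tall. Origin: centre of its underside.
- white_cup: Bystander: white plastic cup, 59 mm wide, 54 mm tall. Origin: centre of its underside.
- oil_bottle: Bystander: oil bottle with nozzle, 40 mm wide, 106 mm tall. Origin: centre of its underside.
- paste_pot: Bystander: round paste pot with screw lid, 36 mm wide, 22 mm tall. Origin: centre of its underside.
- hex_keys: Bystander: hex keys in a holder, 75 mm long, 22 mm tall. Origin: centre of its underside.
- tape_roll: Bystander: roll of tape lying flat, 83 mm wide, 18 mm tall. Origin: centre of its underside.
- deburr_tool: Bystander: deburring tool with a handle, lying, 151 mm long. Origin: centre of its underside.
- work_lamp: Gooseneck lamp, fixed, not part of the work but in the way of low moves: its red shade hangs over the bench at x = 410 to 550, y = -470 to -310, z = 155 to 270 mm; its neck runs back to the foot at y = -750 mm, up to z = 230 mm. Origin on the bench at (480, -543) mm.

How it is judged:
By the outcome, as a careful person would: the job done as asked, in the order asked, and still so for the second after the job is handed in, with the robot touching nothing.
It also fails if it takes over 58 s, if anything falls off the work surface, if the arm or the gripper's body presses on something with over 40 N, if the wrist force passes 120 N, or if a joint passes its speed limit or range.

## Working session

There is one attempt and no reset: what is moved stays moved. The work goes in short steps, Python scripts to look and compute and a tool call to move; the robot and the scene stay as the last step left them, time stands still between calls to the robot, and variables do not carry over. Pictures are saved under pics/ and viewed, at most 10 in all, crops included, and the job is handed in when it is done.

Besides the shell and the picture viewer there is one more tool, called as name(argument=value, ...) on one line, values as JSON. drive_tool: Moves the arm, as the interface text tells. Its arguments: {"type":"object","properties":{"deltas":{"type":"array","items":{"type":"object","properties":{"linear":{"type":"array","items":{"type":"number"}},"twist":{"type":"number"},"claw":{"type":"number"}}}},"squeeze":{"type":"number"}},"required":["deltas"]}

```bash
mkdir -p pics
cat > h.py <<'E'
import numpy as np, cv2
from rig import sensors, eyes, manip
def snap(n,f):
    im=eyes.get_image(n); cv2.imwrite('pics/'+f,im[:,:,::-1]); return im
def proj(n,P):
    m=eyes.camera_model(n); c=np.atleast_2d(P)@np.array(m['R']).T+np.array(m['t']); p=c@np.array(m['intrinsics']).T; return p[:,:2]/p[:,2:]
def back(n,uv,z):
    m=eyes.camera_model(n);R=np.array(m['R']);t=np.array(m['t']);K=np.array(m['intrinsics'])
    C=-R.T@t; d=R.T@np.linalg.solve(K,[uv[0],uv[1],1]); return C+d*(z-C[2])/d[2]
E
python3 - <<'E'
from h import *
snap('top','t1.png');snap('scene','s1.png')
s=sensors.get_state();print(s['clock'],s['position'],s['ee_rot'],s['contact_force'])
for n in('top','scene'):
    m=eyes.camera_model(n);print(n,-np.array(m['R']).T@np.array(m['t']),m['R'])
E
```

```text
0.1 [ 0.23157808 -0.52579657  0.24152807] [-8.26023143e-04  9.78570915e-01  2.05908414e-01 -8.34507313e-05] [-0.25240108  0.44280603  0.46804859]
top [ 0.17532935 -0.12887289  1.76436231] [[ 0.00168621 -0.99999026  0.00407823]
 [-0.97675931 -0.00252111 -0.21432426]
 [ 0.21433245 -0.00362206 -0.97675405]]
scene [-0.23957708  0.8693746   1.19252617] [[-0.78080271 -0.62475059  0.00581695]
 [-0.40844662  0.50338009 -0.76143276]
 [ 0.47277743 -0.59690467 -0.6482178 ]]
```

View pics/t1.png

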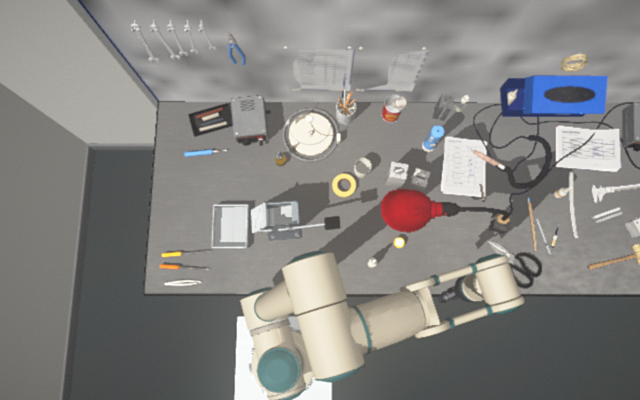

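View pics/s1.png

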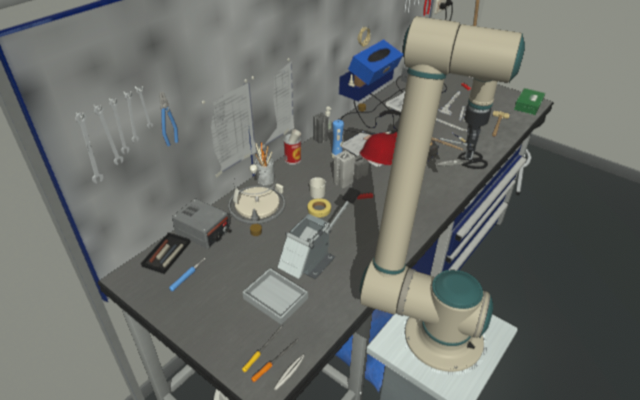

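The top view shows the pan at about (231,225), the hopper at (277,220), the lever pad at (333,223) and the tape at (344,184). I'll enlarge it to measure.

Run:
```python
from h import *
a=cv2.imread('pics/t1.png')[180:270,195:355];cv2.imwrite('pics/t1c.png',cv2.resize(a,None,fx=5,fy=5,interpolation=cv2.INTER_CUBIC))
a=cv2.imread('pics/s1.png')[170:330,230:390];cv2.imwrite('pics/s1c.png',cv2.resize(a,(600,600),interpolation=cv2.INTER_CUBIC))
```

```text
(no output)
```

View pics/t1c.png

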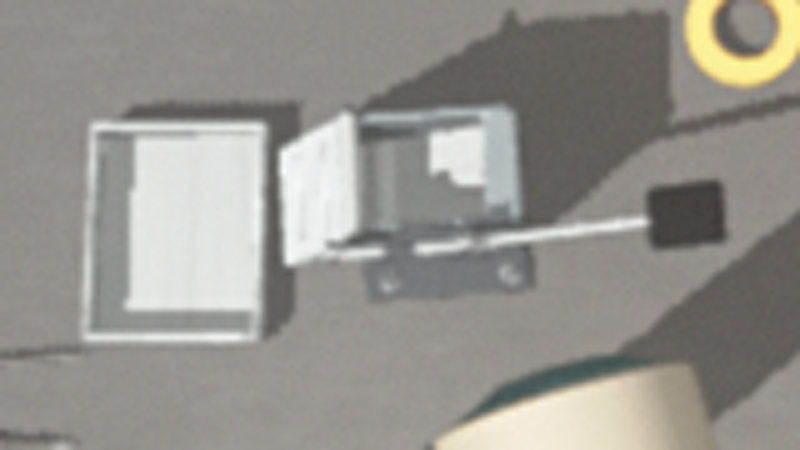

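View pics/s1c.png

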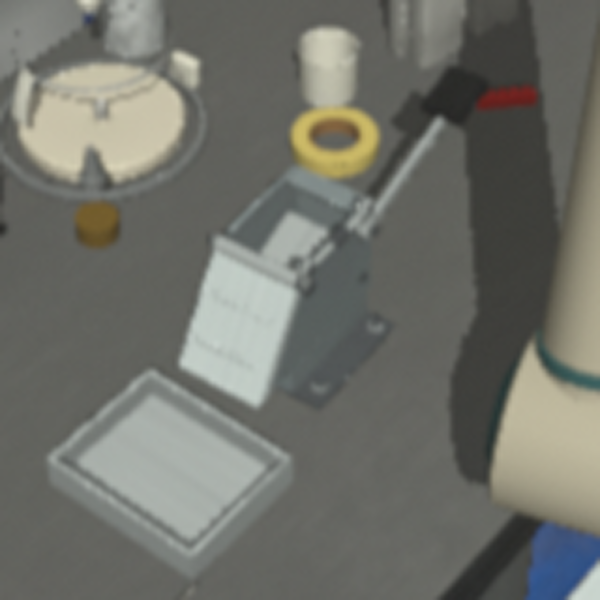

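```bash
cat > fit.py <<'E'
from h import *
from scipy.optimize import least_squares
T=lambda u,v:((u+.5)/5-.5+195,(v+.5)/5-.5+180)
S=lambda u,v:((u+.5)/3.75-.5+230,(v+.5)/3.75-.5+170)
def tf(p,P): 
    c,s=np.cos(p[2]),np.sin(p[2]); P=np.atleast_2d(P)/1000; return np.c_[p[0]+c*P[:,0]-s*P[:,1],p[1]+s*P[:,0]+c*P[:,1],P[:,2]]
def hop(p):
    a=p[3]; L=(24+112*np.cos(a),131-112*np.sin(a))
    return [('top',(38,-85,138),T(517,105)),('top',(40,24,131),T(352,108)),('top',(40,*L),T(282,148)),('top',(-40,*L),T(290,265)),('top',(-50,-190,186),T(686,215)),
     ('scene',(38,-85,138),S(293,168)),('scene',(-38,-85,138),S(372,208)),('scene',(40,24,131),S(218,238)),('scene',(-40,24,131),S(302,283)),('scene',(40,*L),S(180,363)),('scene',(-40,*L),S(262,408)),('scene',(-50,-190,186),S(455,95))]
def pan(p):
    return [('top',(75,60,30),T(89,122)),('top',(75,-60,30),T(268,121)),('top',(-75,-60,30),T(262,341)),('top',(-75,60,30),T(82,340)),
     ('scene',(75,60,30),S(50,458)),('scene',(75,-60,30),S(152,370)),('scene',(-75,-60,30),S(291,462)),('scene',(-75,60,30),S(188,552))]
def res(f): return lambda p: np.concatenate([(proj(n,tf(p,P))[0]-uv) for n,P,uv in f(p)])
if __name__=='__main__':
    for f,x0 in((hop,[.45,.1,0,1.]),(pan,[.45,.3,0])):
        r=least_squares(res(f),x0,loss='soft_l1');print(np.round(r.x,4));print(np.round(r.fun.reshape(-1,2),1).tolist())
E
python3 fit.py
```

```text
[0.4752 0.0347 0.0692 1.0527]
[[-0.0, 0.7], [-0.1, 2.1], [1.0, 0.8], [0.3, 0.2], [0.4, 0.6], [0.7, -1.5], [-0.2, -2.8], [-0.7, 0.9], [-1.5, -0.3], [-0.5, 0.7], [-1.4, 0.1], [-0.3, -1.0]]
[ 0.4533  0.1913 -0.003 ]
[[1.3, 0.8], [0.0, 1.2], [-0.4, 0.2], [0.5, 0.2], [-1.3, -0.3], [-0.6, -0.5], [-0.2, -1.0], [-0.1, 1.1]]
```

drive_tool(deltas=[{"linear": [0,0,40],"twist": 0,"claw": 1},{"linear": [25,40,50],"twist": 7,"claw": 1},{"linear": [50,80,50],"twist": 14,"claw": 1},{"linear": [70,120,50],"twist": 21,"claw": 1},{"linear": [90,160,50],"twist": 28,"claw": 1},{"linear": [105,200,50],"twist": 35,"claw": 1},{"linear": [115,240,50],"twist": 42,"claw": 1},{"linear": [125,280,50],"twist": 49,"claw": 1},{"linear": [135,320,50],"twist": 56,"claw": 1},{"linear": [145,360,50],"twist": 63,"claw": 1},{"linear": [155,400,50],"twist": 70,"claw": 1},{"linear": [165,440,50],"twist": 70.2,"claw": 1}])

```text
clock: 1.1
position: [0.3925, -0.0999, 0.2922]
ee_rot: [-0.0, 0.681, 0.732, 0.0]
contact_force: [1.7, 0.2, 0.8]
width: 0.0853
gripper_force: 0.0
```

drive_tool(deltas=[{"linear": [5,40,0],"twist": 0,"claw": 1},{"linear": [10,80,0],"twist": 0,"claw": 1},{"linear": [15,120,0],"twist": 0,"claw": 1},{"linear": [20,160,0],"twist": 0,"claw": 1},{"linear": [26,200,0],"twist": 0,"claw": 1},{"linear": [31,240,0],"twist": 0,"claw": 1},{"linear": [36,280,0],"twist": 0,"claw": 1},{"linear": [42,320,0],"twist": 0,"claw": 1},{"linear": [47,360,-10],"twist": 0,"claw": 1},{"linear": [51,381,-40],"twist": 0,"claw": 1},{"linear": [51,381,-80],"twist": 0,"claw": 1},{"linear": [51,381,-120],"twist": 0,"claw": 1}])

```text
clock: 2.1
position: [0.4441, 0.281, 0.1713]
ee_rot: [0.0, 0.681, 0.732, 0.001]
contact_force: [0.0, 0.1, -0.2]
width: 0.0859
gripper_force: 0.0
```

drive_tool(deltas=[{"linear": [0,0,-35],"twist": 0,"claw": 1},{"linear": [0,0,-70],"twist": 0,"claw": 1},{"linear": [0,0,-100],"twist": 0,"claw": 1},{"linear": [0,0,-120],"twist": 0,"claw": 1},{"linear": [0,0,-130],"twist": 0,"claw": 1},{"linear": [0,0,-135],"twist": 0,"claw": 1},{"linear": [0,0,-135],"twist": 0,"claw": 1}])

```text
clock: 2.68
position: [0.4436, 0.2789, 0.0367]
ee_rot: [-0.0, 0.682, 0.731, -0.001]
contact_force: [0.1, 0.5, 0.6]
width: 0.0855
gripper_force: 0.0
```

Run:
```python
from h import *
a=snap('scene','s2.png')[170:330,200:400,::-1];cv2.imwrite('pics/s2c.png',cv2.resize(a,None,fx=3.75,fy=3.75,interpolation=cv2.INTER_CUBIC))
s=sensors.get_state();print(s['position'],s['contact_force'])
```

```text
[0.44433304 0.2792075  0.03773718] [-0.19814122 -0.3676046   0.21775864]
```

View pics/s2c.png

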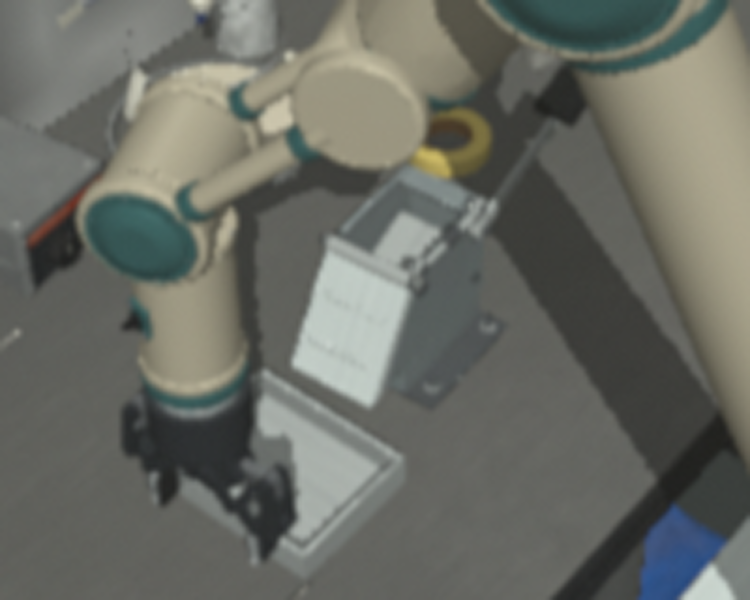

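The fingers stand just outside the pan's +y wall, with the near tip at crop (260,560) and the pan corner at (300,570). I'll lower and start pushing.

drive_tool(deltas=[{"linear": [0,0,-12],"claw": 1,"twist": 0},{"linear": [0,0,-22],"claw": 1,"twist": 0},{"linear": [0,0,-22],"claw": 1,"twist": 0},{"linear": [0,-4,-22],"claw": 1,"twist": 0},{"linear": [0,-8,-22],"claw": 1,"twist": 0},{"linear": [0,-12,-22],"claw": 1,"twist": 0},{"linear": [1,-16,-22],"claw": 1,"twist": 0},{"linear": [2,-20,-22],"claw": 1,"twist": 0},{"linear": [3,-24,-22],"claw": 1,"twist": 0}])

```text
clock: 3.48
position: [0.4467, 0.2549, 0.0157]
ee_rot: [-0.0, 0.683, 0.731, 0.0]
contact_force: [-1.4, 3.6, 1.5]
width: 0.0853
gripper_force: 1.4
```

drive_tool(deltas=[{"linear": [1,-5,0],"claw": 1,"twist": 0},{"linear": [2,-10,0],"claw": 1,"twist": 0},{"linear": [4,-15,0],"claw": 1,"twist": 0},{"linear": [5,-20,0],"claw": 1,"twist": 0},{"linear": [6,-25,0],"claw": 1,"twist": 0},{"linear": [7,-30,0],"claw": 1,"twist": 0},{"linear": [8,-34,0],"claw": 1,"twist": 0}])

```text
clock: 4.07
position: [0.4552, 0.2206, 0.0155]
ee_rot: [0.0, 0.682, 0.731, 0.0]
contact_force: [-0.9, 4.1, 2.7]
width: 0.0854
gripper_force: 2.1
```

Run:
```python
from h import *
a=snap('top','t2.png')[180:270,195:355,::-1];cv2.imwrite('pics/t2c.png',cv2.resize(a,None,fx=5,fy=5,interpolation=cv2.INTER_CUBIC))
a=snap('scene','s3.png')
s=sensors.get_state();print(s['position'],s['contact_force'])
```

```text
[0.45505358 0.21991645 0.01527308] [0.30702887 0.36610035 0.13392204]
```

View pics/t2c.png

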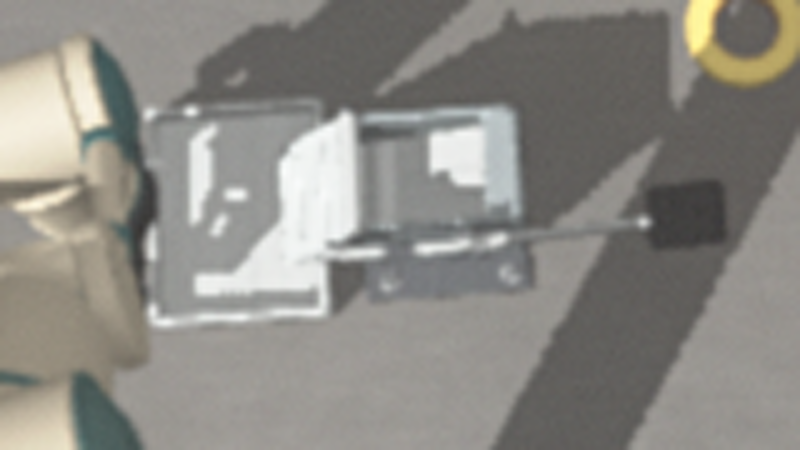

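The pan follows and has squared up to the hopper, with corners at crop (148,108), (321,102), (329,318) and (154,325). I'll work out how far is left to push.

Run:
```python
from fit import *
f=lambda p:[('top',(75,60,30),T(149,108)),('top',(75,-60,30),T(321,102)),('top',(-75,-60,30),T(328,317)),('top',(-75,60,30),T(154,324))]
r=least_squares(res(f),[.45,.2,0]).x
H=np.array([.4752,.0347]);c,s=np.cos(.0692),np.sin(.0692);d=r[:2]-H
print(r,'hopper frame',c*d[0]+s*d[1],-s*d[0]+c*d[1],r[2]-.0692)
```

```text
[0.46820072 0.14973701 0.05479016] hopper frame 0.0009716826574691631 0.11524564966752432 -0.01440983869927176
```

drive_tool(deltas=[{"linear": [0,-3,0],"claw": 1,"twist": 0},{"linear": [0,-6,0],"claw": 1,"twist": 0},{"linear": [1,-9,0],"claw": 1,"twist": 0},{"linear": [1,-12,0],"claw": 1,"twist": 0},{"linear": [1,-15,0],"claw": 1,"twist": 0},{"linear": [1,-18,0],"claw": 1,"twist": 0},{"linear": [1,-20,0],"claw": 1,"twist": 0},{"linear": [2,-22,0],"claw": 1,"twist": 0}])

```text
clock: 4.83
position: [0.4562, 0.1986, 0.0152]
ee_rot: [-0.0, 0.682, 0.731, -0.0]
contact_force: [-1.2, 1.6, -0.5]
width: 0.0852
gripper_force: 1.2
```

drive_tool(deltas=[{"linear": [0,-1,0],"claw": 1,"twist": 0},{"linear": [0,-2,0],"claw": 1,"twist": 0}])

```text
clock: 5.0
position: [0.4566, 0.1968, 0.0152]
ee_rot: [-0.0, 0.682, 0.731, -0.0]
contact_force: [-0.8, 4.6, -0.4]
width: 0.0854
gripper_force: 2.2
```

drive_tool(deltas=[{"linear": [0,-1,0],"claw": 1,"twist": 0},{"linear": [0,-2,0],"claw": 1,"twist": 0}])

```text
clock: 5.17
position: [0.4566, 0.1966, 0.0154]
ee_rot: [-0.001, 0.683, 0.731, 0.001]
contact_force: [-3.2, 12.3, -0.4]
width: 0.0854
gripper_force: 6.4
```

drive_tool(deltas=[{"linear": [0,-1,0],"claw": 1,"twist": 0},{"linear": [0,-1,0],"claw": 1,"twist": 0},{"linear": [0,-1,0],"claw": 1,"twist": 0}])

```text
clock: 5.42
position: [0.4565, 0.1965, 0.0155]
ee_rot: [-0.001, 0.682, 0.731, 0.002]
contact_force: [-2.7, 12.6, -0.4]
width: 0.0855
gripper_force: 6.4
```

drive_tool(deltas=[{"linear": [0,4,0],"claw": 1,"twist": 0},{"linear": [0,10,0],"claw": 1,"twist": 0},{"linear": [0,25,0],"claw": 1,"twist": 0},{"linear": [0,45,10],"claw": 1,"twist": 0},{"linear": [0,55,50],"claw": 1,"twist": 0},{"linear": [0,55,90],"claw": 1,"twist": 0},{"linear": [0,55,130],"claw": 1,"twist": 0},{"linear": [0,55,170],"claw": 1,"twist": 0},{"linear": [0,55,210],"claw": 1,"twist": 0},{"linear": [0,55,250],"claw": 0,"twist": 0},{"linear": [0,55,280],"claw": 0,"twist": 0},{"linear": [0,55,280],"claw": 0,"twist": 0}])

```text
clock: 6.42
position: [0.46, 0.2498, 0.3026]
ee_rot: [0.004, 0.682, 0.731, 0.006]
contact_force: [0.5, 1.0, 0.6]
width: 0.0517
gripper_force: 0.0
```

Run:
```python
from h import *
s=sensors.get_state();print(s['position'],s['contact_force'],s['width'])
a=snap('scene','s4.png')[170:330,230:390,::-1];b=snap('top','t3.png')[190:260,215:315,::-1]
cv2.imwrite('pics/c4.png',np.hstack([cv2.resize(a,(400,400),interpolation=cv2.INTER_CUBIC),cv2.resize(np.vstack([b,b[:30]*0]),(400,400),interpolation=cv2.INTER_CUBIC)]))
```

```text
[0.46000977 0.24976455 0.30260507] [0.45632701 0.98583358 0.64523163] 0.05165363136223024
```

View pics/c4.png

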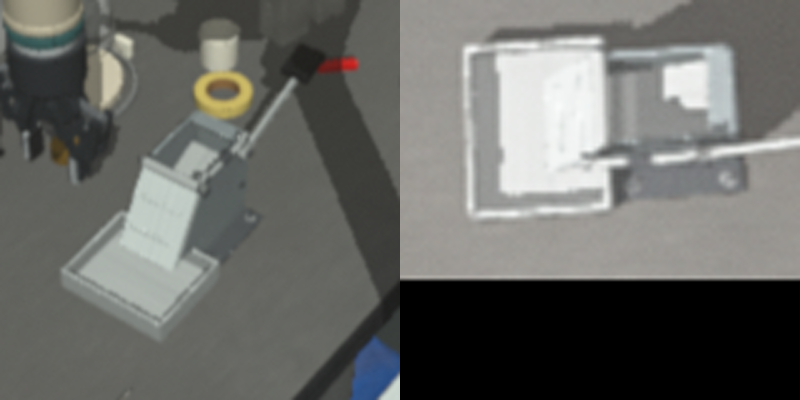

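The pan is flush against the foot, under the lid and centred. Next I'll move over to the lever pad with the fingers shut.

drive_tool(deltas=[{"linear": [-2,-38,0],"claw": 0,"twist": 0},{"linear": [-4,-76,0],"claw": 0,"twist": 0},{"linear": [-6,-114,0],"claw": 0,"twist": 0},{"linear": [-8,-152,0],"claw": 0,"twist": 0},{"linear": [-10,-190,0],"claw": 0,"twist": 0},{"linear": [-12,-228,0],"claw": 0,"twist": 0},{"linear": [-14,-266,0],"claw": 0,"twist": 0},{"linear": [-16,-304,0],"claw": 0,"twist": 0},{"linear": [-18,-342,0],"claw": 0,"twist": 0},{"linear": [-20,-380,-10],"claw": 0,"twist": 0},{"linear": [-21,-412,-30],"claw": 0,"twist": 0},{"linear": [-21,-412,-55],"claw": 0,"twist": 0}])

```text
clock: 7.52
position: [0.4357, -0.1691, 0.2389]
ee_rot: [0.002, 0.684, 0.729, -0.002]
contact_force: [0.1, -0.6, 0.3]
width: -0.0
gripper_force: 0.0
```

drive_tool(deltas=[{"linear": [0,0,0],"claw": 0,"twist": 0},{"linear": [0,0,0],"claw": 0,"twist": 0}])

```text
clock: 7.68
position: [0.4339, -0.1623, 0.2379]
ee_rot: [-0.003, 0.683, 0.731, -0.001]
contact_force: [0.1, 1.3, 0.4]
width: 0.0002
gripper_force: 0.0
```

Run:
```python
from h import *
s=sensors.get_state();print(s['position'],s['contact_force'],s['width'])
a=snap('scene','s5.png')[110:270,260:420,::-1];b=snap('top','t5.png')[180:260,265:365,::-1]
cv2.imwrite('pics/c5.png',np.hstack([cv2.resize(a,(400,400),interpolation=cv2.INTER_CUBIC),cv2.resize(b,(400,400),interpolation=cv2.INTER_CUBIC)]))
```

```text
[ 0.43387025 -0.16225766  0.23787736] [0.06882708 1.32093553 0.36008608] 0.00019992111251966317
```

View pics/c5.png

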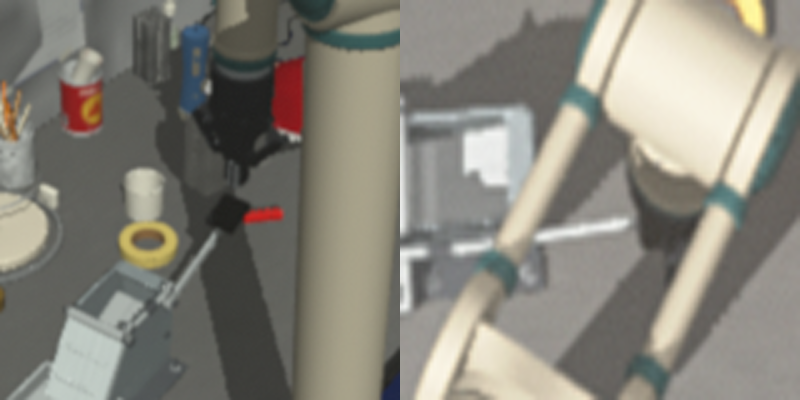

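Fingertips (crop 235,182) are right above the pad (228,212). I'll lower to contact, then press slowly along the arc.

drive_tool(deltas=[{"linear": [2,0,-10],"claw": 0,"twist": 0},{"linear": [4,0,-20],"claw": 0,"twist": 0},{"linear": [4,0,-28],"claw": 0,"twist": 0},{"linear": [4,0,-32],"claw": 0,"twist": 0},{"linear": [4,0,-35],"claw": 0,"twist": 0},{"linear": [4,0,-38],"claw": 0,"twist": 0},{"linear": [4,0,-41],"claw": 0,"twist": 0},{"linear": [4,-1,-44],"claw": 0,"twist": 0}])

```text
clock: 8.45
position: [0.4401, -0.1641, 0.1965]
ee_rot: [0.001, 0.682, 0.731, 0.0]
contact_force: [-0.9, 0.1, 1.8]
width: -0.0
gripper_force: 0.6
```

drive_tool(deltas=[{"linear": [0,-1,-3],"claw": 0,"twist": 0},{"linear": [0,-2,-6],"claw": 0,"twist": 0},{"linear": [0,-3,-9],"claw": 0,"twist": 0},{"linear": [0,-3,-12],"claw": 0,"twist": 0},{"linear": [0,-4,-15],"claw": 0,"twist": 0},{"linear": [0,-5,-18],"claw": 0,"twist": 0},{"linear": [0,-5,-21],"claw": 0,"twist": 0},{"linear": [0,-6,-24],"claw": 0,"twist": 0},{"linear": [0,-6,-27],"claw": 0,"twist": 0},{"linear": [0,-7,-30],"claw": 0,"twist": 0}])

```text
clock: 9.28
position: [0.4399, -0.1708, 0.1661]
ee_rot: [0.0, 0.682, 0.731, 0.0]
contact_force: [1.3, 0.2, 1.4]
width: 0.0002
gripper_force: 0.9
```

drive_tool(deltas=[{"linear": [0,0,-4],"claw": 0,"twist": 0},{"linear": [0,0,-8],"claw": 0,"twist": 0},{"linear": [0,0,-12],"claw": 0,"twist": 0},{"linear": [0,1,-16],"claw": 0,"twist": 0},{"linear": [0,1,-20],"claw": 0,"twist": 0},{"linear": [0,2,-24],"claw": 0,"twist": 0},{"linear": [0,2,-28],"claw": 0,"twist": 0},{"linear": [0,3,-32],"claw": 0,"twist": 0},{"linear": [0,4,-36],"claw": 0,"twist": 0},{"linear": [0,4,-40],"claw": 0,"twist": 0},{"linear": [0,5,-43],"claw": 0,"twist": 0},{"linear": [0,5,-46],"claw": 0,"twist": 0}])

```text
clock: 10.28
position: [0.4397, -0.1657, 0.12]
ee_rot: [-0.0, 0.682, 0.731, 0.0]
contact_force: [0.1, -1.0, 2.9]
width: -0.0001
gripper_force: 1.6
```

drive_tool(deltas=[{"linear": [0,0,-3],"claw": 0,"twist": 0},{"linear": [0,1,-6],"claw": 0,"twist": 0},{"linear": [0,1,-8],"claw": 0,"twist": 0}])

```text
clock: 10.53
position: [0.4396, -0.1643, 0.1119]
ee_rot: [-0.001, 0.682, 0.731, 0.0]
contact_force: [0.3, 0.9, 3.4]
width: -0.0
gripper_force: 1.6
```

drive_tool(deltas=[{"linear": [0,0,-1],"claw": 0,"twist": 0},{"linear": [0,0,-2],"claw": 0,"twist": 0},{"linear": [0,0,-2],"claw": 0,"twist": 0}])

```text
clock: 10.78
position: [0.4395, -0.1646, 0.1101]
ee_rot: [-0.0, 0.682, 0.731, 0.0]
contact_force: [0.1, 0.6, 3.9]
width: 0.0002
gripper_force: 1.5
```

drive_tool(deltas=[{"linear": [0,0,-1],"claw": 0,"twist": 0},{"linear": [0,0,-2],"claw": 0,"twist": 0},{"linear": [0,0,-3],"claw": 0,"twist": 0},{"linear": [0,0,-3],"claw": 0,"twist": 0}])

```text
clock: 11.12
position: [0.4397, -0.1648, 0.1088]
ee_rot: [0.0, 0.682, 0.731, 0.0]
contact_force: [-2.9, 2.4, 14.4]
width: -0.0
gripper_force: 6.5
```

drive_tool(deltas=[{"linear": [0,0,-1],"claw": 0,"twist": 0},{"linear": [0,0,-2],"claw": 0,"twist": 0},{"linear": [0,0,-2],"claw": 0,"twist": 0},{"linear": [0,0,-2],"claw": 0,"twist": 0}])

```text
clock: 11.45
position: [0.4398, -0.1647, 0.1083]
ee_rot: [0.0, 0.682, 0.731, 0.0]
contact_force: [-5.2, 4.4, 27.1]
width: 0.0001
gripper_force: 11.7
```

Run:
```python
from h import *
s=sensors.get_state();print(s['position'],s['contact_force'],s['width'])
a=snap('scene','s6.png')[150:310,240:400,::-1];b=snap('top','t6.png')[180:260,215:315,::-1]
cv2.imwrite('pics/c6.png',np.hstack([cv2.resize(a,(400,400),interpolation=cv2.INTER_CUBIC),cv2.resize(b,(400,400),interpolation=cv2.INTER_CUBIC)]))
```

```text
[ 0.43982822 -0.1647431   0.10830587] [-5.24042055  4.35064782 27.09337312] 6.968714133111406e-05
```

View pics/c6.png

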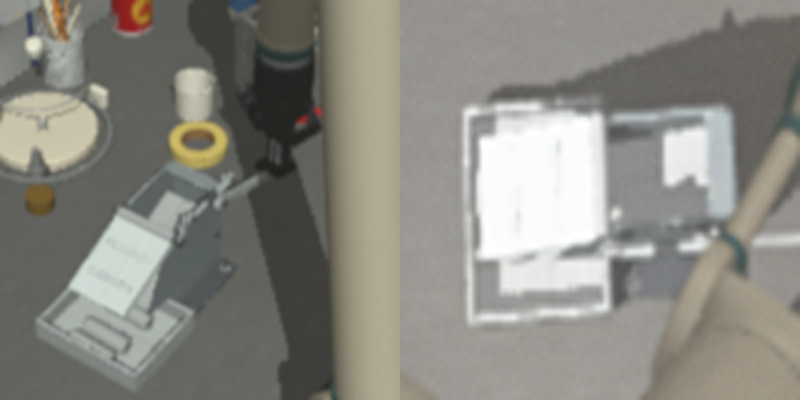

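The lever is on its stop (27 N) and the lid is up. One pin shows in the pan at crop (105,335) and another near (140,315). I'll ease the load a little, let the pins settle, then look closely.

drive_tool(deltas=[{"linear": [0,0,1],"claw": 0,"twist": 0},{"linear": [0,0,2],"claw": 0,"twist": 0},{"linear": [0,0,2],"claw": 0,"twist": 0},{"linear": [0,0,2],"claw": 0,"twist": 0},{"linear": [0,0,2],"claw": 0,"twist": 0},{"linear": [0,0,2],"claw": 0,"twist": 0},{"linear": [0,0,2],"claw": 0,"twist": 0},{"linear": [0,0,2],"claw": 0,"twist": 0},{"linear": [0,0,2],"claw": 0,"twist": 0},{"linear": [0,0,2],"claw": 0,"twist": 0},{"linear": [0,0,2],"claw": 0,"twist": 0},{"linear": [0,0,2],"claw": 0,"twist": 0}])

```text
clock: 12.55
position: [0.4397, -0.1648, 0.1088]
ee_rot: [0.0, 0.682, 0.731, 0.0]
contact_force: [-2.7, 2.3, 14.9]
width: -0.0001
gripper_force: 6.4
```

Run:
```python
from h import *
s=sensors.get_state();print(s['position'],s['contact_force'],s['clock'])
g=lambda n:np.mean([eyes.get_image(n).astype(float) for _ in range(4)],0)
A=g('scene');B=g('top');cv2.imwrite('pics/s7.png',A[:,:,::-1]);cv2.imwrite('pics/t7.png',B[:,:,::-1])
a=A[210:310,250:350,::-1].astype(np.uint8);b=B[195:265,215:305,::-1].astype(np.uint8)
o=cv2.imread('pics/t3.png')[195:265,215:305]
r=lambda x,w,h:cv2.resize(x,(w,h),interpolation=cv2.INTER_CUBIC)
a=r(a,500,500);cl=np.clip((a.astype(float)-60)*1.3,0,255).astype(np.uint8)
cv2.imwrite('pics/c7.png',np.hstack([cl,np.vstack([r(b,300,250),r(o,300,250)])]))
```

```text
[ 0.43972521 -0.164757    0.10877708] [-2.69242679  2.26612824 14.90551888] 12.55[ WARN:0@3.879] global loadsave.cpp:1063 imwrite_ Unsupported depth image for selected encoder is fallbacked to CV_8U.
```

View pics/c7.png

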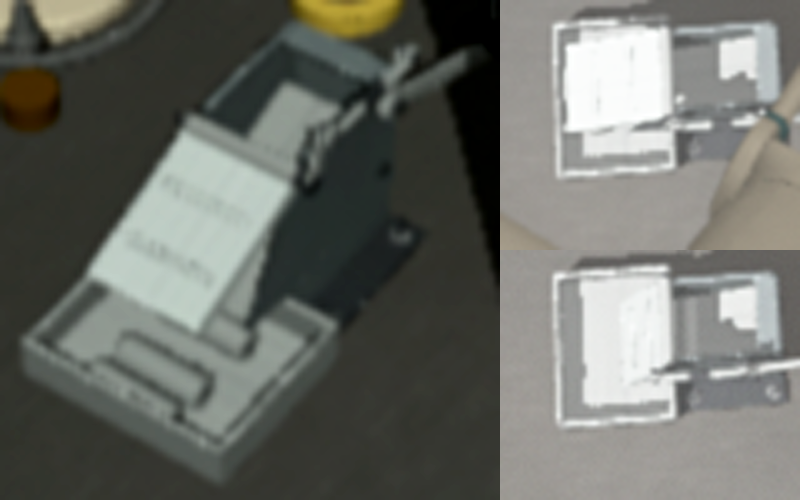

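Two pins lie in the pan against its front wall, at (165,365) and (140,385). The end of the third shows at (245,345), beneath the lid, so I'll check whether it is on the pan floor or still in the chute.

Run:
```python
from fit import *
p=[.4752,.0347,.0692]
for uv in((245,345),(212,395),(185,410)):
  q=((uv[0]+.5)/5-.5+250,(uv[1]+.5)/5-.5+210)
  for z in (.014,.03,.056,.065):
    w=back('scene',q,z);d=w[:2]-p[:2];c,s=np.cos(p[2]),np.sin(p[2])
    print(uv,z,np.round([1e3*(c*d[0]+s*d[1]),1e3*(-s*d[0]+c*d[1])]))
# predicted crop px of pin -x end centre: in pan (y=50..90,z14) and on chute near lip
for P in((-31,45,14),(-31,60,14),(-31,75,14),(-31,68,57),(-31,50,64),(-35,72,45)):
  u=proj('scene',tf(p,P))[0];print(P,(u-[250,210])*5)
```

```text
(245, 345) 0.014 [-31.  65.]
(245, 345) 0.03 [-40.  76.]
(245, 345) 0.056 [-53.  94.]
(245, 345) 0.065 [-58. 101.]
(212, 395) 0.014 [-38. 108.]
(212, 395) 0.03 [-46. 119.]
(212, 395) 0.056 [-60. 136.]
(212, 395) 0.065 [-65. 142.]
(185, 410) 0.014 [-32. 127.]
(185, 410) 0.03 [-40. 137.]
(185, 410) 0.056 [-54. 154.]
(185, 410) 0.065 [-59. 159.]
(-31, 45, 14) [262.32835746 322.49884837]
(-31, 60, 14) [247.95327322 337.67043867]
(-31, 75, 14) [233.40223982 353.02772727]
(-31, 68, 57) [238.92390025 298.22397666]
(-31, 50, 64) [256.43066817 272.02745907]
(-35, 72, 45) [240.71108239 318.66755943]
```

The third pin's end fits the pan floor at hopper (-31, 65, 14), so all three are in the pan. Now I'll ease the lever up, slowest near the end.

drive_tool(deltas=[{"linear": [0,0,3],"claw": 0,"twist": 0},{"linear": [0,-1,6],"claw": 0,"twist": 0},{"linear": [0,-1,9],"claw": 0,"twist": 0},{"linear": [0,-2,12],"claw": 0,"twist": 0},{"linear": [0,-2,15],"claw": 0,"twist": 0},{"linear": [0,-3,18],"claw": 0,"twist": 0},{"linear": [0,-3,21],"claw": 0,"twist": 0},{"linear": [0,-4,24],"claw": 0,"twist": 0},{"linear": [0,-4,27],"claw": 0,"twist": 0},{"linear": [0,-5,30],"claw": 0,"twist": 0},{"linear": [0,-5,33],"claw": 0,"twist": 0},{"linear": [0,-5,36],"claw": 0,"twist": 0}])

```text
clock: 13.95
position: [0.4397, -0.1698, 0.1436]
ee_rot: [-0.0, 0.682, 0.731, 0.0]
contact_force: [-0.6, 0.8, 2.7]
width: -0.0002
gripper_force: 1.1
```

drive_tool(deltas=[{"linear": [0,0,3],"claw": 0,"twist": 0},{"linear": [0,0,6],"claw": 0,"twist": 0},{"linear": [0,0,9],"claw": 0,"twist": 0},{"linear": [0,0,12],"claw": 0,"twist": 0},{"linear": [0,0,15],"claw": 0,"twist": 0},{"linear": [0,1,18],"claw": 0,"twist": 0},{"linear": [0,1,21],"claw": 0,"twist": 0},{"linear": [0,2,24],"claw": 0,"twist": 0},{"linear": [0,2,26],"claw": 0,"twist": 0},{"linear": [0,3,28],"claw": 0,"twist": 0},{"linear": [0,3,30],"claw": 0,"twist": 0},{"linear": [0,3,32],"claw": 0,"twist": 0}])

```text
clock: 14.95
position: [0.4397, -0.1666, 0.1754]
ee_rot: [-0.0, 0.682, 0.731, 0.0]
contact_force: [1.0, 1.2, -0.3]
width: -0.0001
gripper_force: 0.7
```

drive_tool(deltas=[{"linear": [0,0,1.5],"claw": 0,"twist": 0},{"linear": [0,1,3],"claw": 0,"twist": 0},{"linear": [0,1,4.5],"claw": 0,"twist": 0},{"linear": [0,1,6],"claw": 0,"twist": 0},{"linear": [0,2,7.5],"claw": 0,"twist": 0},{"linear": [0,2,9],"claw": 0,"twist": 0},{"linear": [0,2,10.5],"claw": 0,"twist": 0},{"linear": [0,3,12],"claw": 0,"twist": 0}])

```text
clock: 15.62
position: [0.4398, -0.1642, 0.1875]
ee_rot: [0.0, 0.682, 0.731, -0.0]
contact_force: [-0.5, -0.8, 1.4]
width: -0.0
gripper_force: 0.7
```

drive_tool(deltas=[{"linear": [0,0,1],"claw": 0,"twist": 0},{"linear": [0,0,2],"claw": 0,"twist": 0},{"linear": [0,1,3],"claw": 0,"twist": 0},{"linear": [0,1,4],"claw": 0,"twist": 0},{"linear": [0,1,5],"claw": 0,"twist": 0},{"linear": [0,1,6],"claw": 0,"twist": 0},{"linear": [0,1,7],"claw": 0,"twist": 0},{"linear": [0,1,8],"claw": 0,"twist": 0},{"linear": [0,1,9],"claw": 0,"twist": 0},{"linear": [0,1,10],"claw": 0,"twist": 0},{"linear": [0,1,11],"claw": 0,"twist": 0},{"linear": [0,1,12],"claw": 0,"twist": 0}])

```text
clock: 16.62
position: [0.4399, -0.163, 0.1994]
ee_rot: [0.0, 0.682, 0.731, 0.0]
contact_force: [0.3, -0.1, 0.5]
width: 0.0005
gripper_force: 0.5
```

drive_tool(deltas=[{"linear": [0,0,1],"claw": 0,"twist": 0},{"linear": [0,0,2],"claw": 0,"twist": 0},{"linear": [0,0,3],"claw": 0,"twist": 0},{"linear": [0,0,4],"claw": 0,"twist": 0},{"linear": [0,0,5],"claw": 0,"twist": 0},{"linear": [0,0,6],"claw": 0,"twist": 0},{"linear": [0,0,8],"claw": 0,"twist": 0},{"linear": [0,0,12],"claw": 0,"twist": 0},{"linear": [0,0,20],"claw": 0,"twist": 0},{"linear": [0,0,40],"claw": 0,"twist": 0},{"linear": [0,0,70],"claw": 0,"twist": 0},{"linear": [0,0,80],"claw": 0,"twist": 0}])

```text
clock: 17.62
position: [0.4414, -0.1639, 0.2835]
ee_rot: [0.003, 0.682, 0.731, 0.001]
contact_force: [0.6, 0.0, -0.3]
width: 0.0003
gripper_force: 0.0
```

drive_tool(deltas=[{"linear": [0,0,0],"claw": 0,"twist": 0},{"linear": [0,0,0],"claw": 0,"twist": 0},{"linear": [0,0,0],"claw": 0,"twist": 0}])

```text
clock: 17.87
position: [0.4391, -0.1626, 0.2782]
ee_rot: [-0.001, 0.682, 0.731, -0.0]
contact_force: [0.8, 0.2, -0.1]
width: -0.0003
gripper_force: 0.0
```

Run:
```python
from h import *
s=sensors.get_state();print(s['position'],s['contact_force'],s['clock'])
A=snap('scene','s8.png')[:,:,::-1].astype(int);o=cv2.imread('pics/s4.png').astype(int);m7=cv2.imread('pics/s7.png').astype(int)
for nm,(r0,r1,c0,c1) in dict(hopper=(215,262,278,335),pan=(255,310,250,320),bysts=(170,225,230,300)).items():
    f=lambda a,b:round(np.abs(a-b)[r0:r1,c0:c1].mean(),1)
    print(nm,'vs before',f(A,o),'vs pressed',f(A,m7))
```

```text
[ 0.43907631 -0.16260855  0.27819253] [ 0.79886644  0.22864654 -0.10778544] 17.8667
hopper vs before 1.1 vs pressed 10.5
pan vs before 3.8 vs pressed 6.6
bysts vs before 43.7 vs pressed 0.4
```

```bash
python3 -c "
from rig import manip;print(manip.sign_off())"
```

```text
the job is handed in; nothing more can be done
None
```

The job is handed in at about 18 s. The pan stands flush against the hopper foot, and camera measurement puts all three pins in it. The lever was pressed to its stop and eased back up, and the lid is shut again. No verdict came back from the judging.

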